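Close and latch a leaf drill jig

ROBOT

A 6-joint arm with a two-finger parallel gripper is mounted at the origin on the work surface. World frame = base frame: x ahead of the robot, y to its left, z up, the work surface at z = 0. Lengths are in mm, angles in rad, forces in N, time in s.
With the tool pointing down it reaches from about 325 to 850 mm from the base axis. Payload 15.5 kg.
Tool frame: the origin (TCP) lies midway between the tips of the shut fingers; the grasp point (between the pads) lies 19 mm behind it (robot.grip_depth is the distance from the TCP to the grasp point, in mm); z points along the fingers, y is the line along which they close (so a half turn about z gives the same grasp; the last joint's range is limited). The gripper opens to 91 mm and grips with 3 to 60 N. Pads are 32 mm wide; open, the fingers measure 118 mm over their backs; the gripper's body (76 mm by 178 mm) begins 60 mm behind the grasp point.
Start: joints at [1.034, 0.494, 1.345, -0, 1.302, -0.096], TCP at [266.66, 565.26, 213.915] pointing down, gripper open.
Joint ranges: [-2.91, 2.91], [-0.82, 2.16], [0.22, 2.67], [-1.22, 4.37], [0.12, 2.79], [-3.08, 3.08]. Speed limits (rad/s): [1.89, 1.89, 2.57, 3.01, 3.01, 3.01].

INTERFACE

Orientations are given as a unit quaternion [x, y, z, w].
In Python, from workcell import robot, eyes gives the robot as it stands. The module is installed in compiled form; this text tells all that it offers.
- The arm moves only by the tool apply_moves, never from a script. Its argument "increments" is a list of rows, each an object of numbers: "tx", "ty", "tz": the shift along the tool's x, y, z in mm; "ax", "ay", "az": the turn, a rotation vector about the tool's x, y, z in degrees; "hand": the finger opening in mm, from 0 to 91.2. A call has exactly 10 rows; each row shifts and turns the commanded pose from where the row before left it, along the tool's axes as they then stand; what a row does not reach is not made up. A row lasts 1/10 s, in which the tool goes at most 50 mm and 8.59 degrees, less where a joint would pass 70% of its speed; a pose out of reach is approached as far as the arm can. A call with a gripper value outside its range is refused whole. The fingers move at their own pace and stop on an object; "newtons" is the grip in N (left out, the last holds). Time passes only in rows, so rows that do not move let the fingers close, or fill a call up. It gives the time, the measured TCP pose, the force, the opening and the grip force at its end, in the units of the state.
- robot.observe(): the state, without advancing time (a new reading comes with each control period).
- eyes.grab_frame(name): name is "scene" or "top" or "wrist"; returns (picture, depth): 420x560x3 uint8, blue, green, red; 420x560 float32, mm along the optical axis (not along the pixel's ray), 0 where there is no reading.
- eyes.camera_info(name): a dict with "fx", "fy", "cx", "cy" (pixels), "k1" (the pictures are not rectified: a ray, as slopes to the right and down, at radius r is drawn at 1 + k1 r^2 times it, then the intrinsics apply), "rvec" (rotation vector, rad) and "tvec" (3), from world to camera coordinates, as OpenCV has them; the wrist camera has in their place "T_tool_cam" (4x4, takes a point from camera to tool coordinates, whose origin is the TCP and whose axes are the flange's). Camera axes: x right, y down, z forward; pixel columns grow to the right and rows downward; lengths in mm; the calibration is good to about 2 mm. A picture is of the moment at which its call begins: read the wrist's pose just before it. camera_info takes no time and is no camera call.
- robot.job_done(): hands the job in; it is judged then, once.
The state is a dict: "clock": time; "q": joint angles; "dq": joint speeds; "joint_torque": joint torques, N m; "tcp_pos": TCP position; "tool_rot": TCP orientation; "force": force on the tool from outside, world axes, zero at the start; "moment": the same for the moment, N m; "opening": opening from 0.0 (shut) to 1.0 (fully open); "finger_force": force on a finger pad.
Only numpy, scipy, OpenCV 4.12 (cv2) and the standard library are available. Lean on these libraries where they do the work, as an engineer would, in place of code of your own. Each camera call takes 0.05 s, during which the arm holds its last target. There are 200 camera calls.

TASK

Get the drill jig ready for drilling, only by pushing with the fingertips: push the steel workpiece along its channel right up against the end stop, then swing the jig's open leaf over without slamming it until it lies fully shut, then push the red-tipped hook latch fully upright so that it hooks over the leaf's edge. Do not lift the workpiece, and leave everything else on the bench alone.

Things in the scene. Friction and masses are not known exactly. Their poses are not given: they have to be found in the camera images.
- jig: Leaf drill jig bolted to the bench: dark steel base, top 25 mm high. Origin on the bench, under the middle of the channel's width. Jig frame (used below, in mm): +x along the channel to the end stop, +y to the leaf's hinge, z up. Only its yaw varies. The base spans x -60 to 85, y -85 to 85; a flange with two bolts (top at z 21) reaches x 113
- jig_stop (a point): Middle of the end stop's face that the workpiece must touch, at jig x 35, y 0, z 33 (block 50 wide, top at z 41). The channel before it is 54 wide, between two guide rails at x -45 to 35 that stand 14 above the base's top, and is open towards -x
- jig_hinge (a point): Middle of the leaf's hinge line, at jig x 10, y 78, z 53; the line runs along jig x. The hinge is stiff (0.28 N m, plus 0.06 N m per rad/s): the leaf stays where it is left above about 0.75 rad, and from there sinks slowly shut by its own weight (0.45 kg)
- leaf (a joint): Angle of the leaf (aluminium drill plate, four steel bushings, 12 thick, jig x -35 to 55, nose 158 from the hinge line), rad. 0 = shut: level over the workpiece, upper face at z 59. pi/2 = upright. Starts at 1.72 to 1.95, leaning back, away from the channel. Push on its back (the face away from the channel) near the nose, over and down
- leaf_nose (a point): Middle of the leaf's nose (free edge), half-way through its thickness, at jig x 10
- latch_pivot (a point): Pivot of the latch, at jig x 10, y -88, z 20, its line along jig x; the cheeks beside it reach y -101 and z 29
- latch (a joint): Angle of the hook latch, rad: 0 = upright, hook over the leaf's upper face (1.5 mm clear). Starts at 0.5 to 0.75, leaning outwards (jig -y). Steel bar 20 wide (x 0 to 20), 8 thick, 78 long from the pivot, the last 24 red; hook towards +y. Push its outer face or tip towards +y; it stays where left (0.06 N m). Upright too early, it blocks the leaf
- latch_tip (a point): Middle of the end of the latch's red tip, at jig x 10; when upright at jig y -88, z 98
- work_center (a point): Centre of the workpiece in the jig: bright steel block 100 (along the channel) x 50 x 20 mm, about 0.8 kg, loose on the base's top in the channel, its near end out over the base's -x edge. Starts 12 to 30 mm short of the end stop. When home its centre is at jig x -15, z 35, and its near end at x -65, 5 in front of the base's edge
- blank_center (a point): Centre of a spare steel block like the workpiece, 100 x 50 x 20 mm, lying on the bench beyond the jig. Leave it
- vblock: Dark steel V-block 75 x 56 x 44 mm beyond the jig; origin under its centre. Leave it
- square: Small engineer's square lying flat, dark stock 18 x 75 x 18 mm, thin blade 100 mm along its x; origin under the stock's centre. Leave it
- file: Flat file with a red handle, 315 mm long along its x, 30 mm high, origin on the bench, 20 mm ahead of the blade's handle end. Leave it
- hammer: Hammer with a wooden handle, 260 mm long, lying along its x. Leave it
- bottle: Clear bottle with a blue cap, 66 mm across, 190 mm tall; origin under its centre. Leave it
Mind the look-alikes: they are no part of the job. What is shaped like the part that bears work_center but brown is not meant.

How it is judged (in metres and radians):
On the way, in this order (a step that is already met when the one before it is completed fails the run):
1. the workpiece is home against the end stop (x of work_center in the frame of jig above -0.018 m and z of work_center in the frame of jig below 0.038 m), for 0.2 s.
2. the leaf is shut, the workpiece still home (all of step 1 and value of joint leaf below 0.02 rad), for 0.2 s.
3. the latch is upright over the shut leaf (value of joint latch below 0.06 rad and value of joint leaf below 0.02 rad), for 0.2 s.
At the end, for the whole second after the job is handed in: Workpiece within 3 mm of the end stop and flat on the nest floor, leaf within 0.02 rad of shut, latch within 0.06 rad of upright, the latch at rest (all of step 1 and all of step 3 and velocity of joint latch below 0.05 rad/s); the robot touches nothing.
It fails at once if the workpiece is lifted (10 mm) or tipped up (height (world z) of work_center above 0.045 m or angle between work_center's own z axis and vertical above 0.15 rad).
It fails at once if the leaf is slammed (faster than 3 rad/s) (velocity of joint leaf below -3 rad/s).
It fails at once if another thing on the bench is moved by more than 20 mm (distance of any of blank_center, vblock, square, file, hammer, bottle from where it was at the start of the episode above 0.02 m).
It also fails if it takes over 58 s, if anything falls off the work surface, if the arm or the gripper's body presses on something with over 40 N, if the wrist force passes 120 N, or if a joint passes its speed limit or range.

## Working session

There is one attempt and no reset: what is moved stays moved. The work goes in short steps, Python scripts to look and compute and a tool call to move; the robot and the scene stay as the last step left them, time stands still between calls to the robot, and variables do not carry over. Pictures are saved under pics/ and viewed, at most 10 in all, crops included, and the job is handed in when it is done.

Besides the shell and the picture viewer there is one more tool, called after "Call:" as name(argument=value, ...) on one line, values as JSON. apply_moves: Moves the arm, as the interface text tells. Its arguments: {"type":"object","properties":{"increments":{"type":"array"},"newtons":{"type":"number"}},"required":["increments"]}

```bash
mkdir -p pics; cat > h.py <<'E'
import numpy as np, cv2
from workcell import robot, eyes
from scipy.spatial.transform import Rotation as R
def cam(n, st=None):
    c=eyes.camera_info(n)
    if n=='wrist':
        T=np.eye(4);T[:3,:3]=R.from_quat(st['tool_rot']).as_matrix();T[:3,3]=st['tcp_pos']
        W=T@np.array(c['T_tool_cam'])
    else:
        M=np.eye(4);M[:3,:3]=cv2.Rodrigues(np.array(c['rvec'],float))[0];M[:3,3]=np.ravel(c['tvec']);W=np.linalg.inv(M)
    K=np.array([[c['fx'],0,c['cx']],[0,c['fy'],c['cy']],[0,0,1.]])
    return K,np.array([c['k1'],0,0,0,0.]),W
def slopes(C,uv):
    return cv2.undistortPoints(np.array(uv,float).reshape(-1,1,2),C[0],C[1]).reshape(-1,2)
def plane(C,uv,z):
    s=slopes(C,uv);d=np.c_[s,np.ones(len(s))]@C[2][:3,:3].T;o=C[2][:3,3]
    return o+d*((z-o[2])/d[:,2])[:,None]
def cloud(C,D):
    v,u=np.mgrid[:D.shape[0],:D.shape[1]];s=slopes(C,np.c_[u.ravel(),v.ravel()])
    z=D.ravel()[:,None];P=np.c_[s*z,z]@C[2][:3,:3].T+C[2][:3,3]
    P=P.reshape(D.shape+(3,));P[D==0]=np.nan;return P
def proj(C,p):
    M=np.linalg.inv(C[2]);return cv2.projectPoints(np.array(p,float).reshape(-1,1,3),cv2.Rodrigues(M[:3,:3])[0],M[:3,3],C[0],C[1])[0].reshape(-1,2)
E
python3 - <<'E'
from h import *
print(robot.observe())
for n in('scene','top'):
    p,d=eyes.grab_frame(n);cv2.imwrite(f'pics/{n}0.png',p);np.save(f'{n}0.npy',d);C=cam(n);print(n,C[0],C[1],C[2].round(3))
print(eyes.camera_info('wrist'))
E
```

```text
{'clock': 0.0, 'q': array([ 1.03448446e+00,  4.94156615e-01,  1.34614095e+00, -2.21519291e-05,
        1.30249722e+00, -9.55597580e-02]), 'dq': array([ 0.00036434, -0.00037884, -0.00067624, -0.00074936,  0.00093918,
       -0.00064804]), 'joint_torque': array([-2.81641682e-03, -8.78870630e+01, -3.81859875e+01,  7.03979842e-02,
        5.35385998e-02, -1.09177686e-04]), 'tcp_pos': array([266.47741338, 564.91902327, 213.3514598 ]), 'tool_rot': array([ 2.18593687e-01,  9.75815781e-01, -5.74633806e-04, -1.76605186e-04]), 'force': array([-0.32447941,  0.47641209,  0.5361695 ]), 'moment': array([ 0.01465196, -0.02023401, -0.01421038]), 'finger_force': 0.0, 'opening': 1.002664698738678}
scene [[498.92432239   0.         279.46701366]
 [  0.         498.92432239 213.06928908]
 [  0.           0.           1.        ]] [0.00597495 0.         0.         0.         0.        ] [[ 7.980000e-01  3.530000e-01 -4.890000e-01  1.300562e+03]
 [ 6.030000e-01 -4.720000e-01  6.430000e-01 -9.232530e+02]
 [-4.000000e-03 -8.080000e-01 -5.890000e-01  1.001494e+03]
 [ 0.000000e+00  0.000000e+00  0.000000e+00 
[... 227 characters left out ...]
00e-01  1.960000e-01  3.454640e+02]
 [-9.990000e-01  3.400000e-02  3.100000e-02  4.823000e+01]
 [-3.700000e-02 -1.950000e-01 -9.800000e-01  1.139519e+03]
 [ 0.000000e+00  0.000000e+00  0.000000e+00  1.000000e+00]]
{'fx': 329.3611259051419, 'fy': 329.3611259051419, 'cx': 278.12149089493954, 'cy': 209.03470102039137, 'k1': 0.012233095736902311, 'T_tool_cam': array([[ 5.33145406e-04, -9.56657652e-01, -2.91214445e-01,
         8.20367967e+01],
       [ 9.99999830e-01,  5.79024878e-04, -7.13675623e-05,
         3.61321851e-01],
       [ 2.36894733e-04, -2.91214357e-01,  9.56657798e-01,
        -1.71083604e+02],
       [ 0.00000000e+00,  0.00000000e+00,  0.00000000e+00,
         1.00000000e+00]])}
```

View pics/scene0.png

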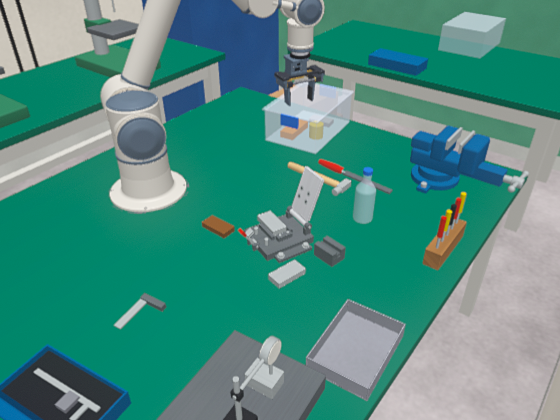

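View pics/top0.png

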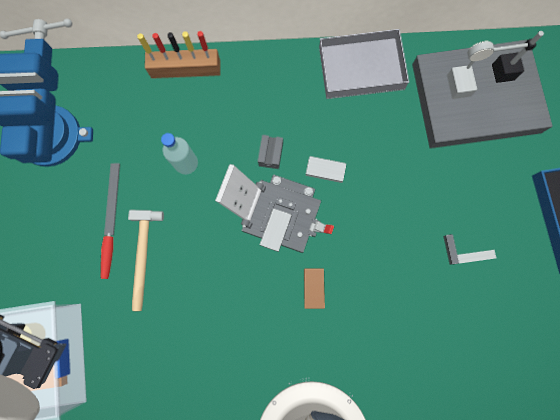

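Top view: the jig is at (283,214), with the leaf at (238,192), the red latch tip at (327,229) and the workpiece in the channel at (277,228). Look-alikes are the spare blank at (326,169) and the brown block at (314,288). By the description, the bright block inside the channel is the workpiece. Next I'll measure and take a close crop.

```bash
python3 - <<'E'
from h import *
p=cv2.imread('pics/top0.png');d=np.load('top0.npy');C=cam('top')
x0,y0,x1,y1=205,130,355,260
cv2.imwrite('pics/crop_top.png',cv2.resize(p[y0:y1,x0:x1],None,fx=5,fy=4.6,interpolation=cv2.INTER_CUBIC)[:600,:800])
P=cloud(C,d);hsv=cv2.cvtColor(p,cv2.COLOR_BGR2HSV)
g=p.astype(int)
bright=((g.min(2)>120)&(hsv[...,1]<50)).astype(np.uint8)
bright[:y0]=0;bright[y1:]=0;bright[:,:x0]=0;bright[:,x1:]=0
for c in cv2.findContours(bright,0,2)[0]:
    if cv2.contourArea(c)<60: continue
    m=np.zeros_like(bright);cv2.drawContours(m,[c],-1,1,-1);z=P[m>0]
    print('bright',cv2.minAreaRect(c),np.nanmedian(z,0).round(1),np.nanpercentile(z[:,2],[5,95]).round(1))
    for h in(20,45):
        q=plane(C,c.reshape(-1,2),h);r=cv2.minAreaRect(q[:,:2].astype(np.float32));print(h,r)
red=((hsv[...,0]<8)|(hsv[...,0]>172))&(hsv[...,1]>150);red[:,:300]=0;red[:,350:]=0;red[:150]=0;red[260:]=0
print('red',np.argwhere(red)[:,::-1].mean(0),np.nanmedian(P[red],0),np.nanmin(P[red],0),np.nanmax(P[red],0))
# green non-bench: jig base points z 20..30
w=(P[...,2]>22)&(P[...,2]<29);w[:y0]=0;w[y1:]=0;w[:,:x0]=0;w[:,x1:]=0
print('base',cv2.minAreaRect(P[w][:,:2].astype(np.float32)),w.sum())
# leaf plane
w=(P[...,2]>70);w[:y0]=0;w[y1:]=0;w[:,:x0]=0;w[:,x1:]=0;w[:,270:]=0
Q=P[w];m=Q.mean(0);n=np.linalg.svd(Q-m)[2][2];print('leaf',m,n,Q.min(0),Q.max(0),len(Q))
E
```

```text
bright ((270.3977966308594, 210.93360900878906), (112.53669738769531, 71.01514434814453), 18.970407485961914) [562.9  78.7  37.8] [ 12.9 192.6]
20 ((564.4827270507812, 87.14791107177734), (296.4129333496094, 188.55844116210938), 68.30138397216797)
45 ((559.591796875, 86.27883911132812), (289.7937316894531, 184.34779357910156), 68.3013687133789)
bright ((325.65386962890625, 168.23077392578125), (37.85041046142578, 18.63102912902832), 11.309932708740234) [673.2 -64.3  19. ] [14.7 22.6]
20 ((673.0269775390625, -63.95656204223633), (100.44146728515625, 51.40630340576172), 76.23219299316406)
45 ((665.712158203125, -61.45132827758789), (98.19851684570312, 50.25838851928711), 76.23220825195312)
bright ((276.9459533691406, 150.32432556152344), (6.247161388397217, 26.3038387298584), 9.462323188781738) [719.1  63.9  42.9] [39.6 46.4]
20 ((728.544677734375, 63.9089241027832), (16.94511604309082, 74.11565399169922), 79.29705810546875)
45 ((719.9901123046875, 63.55879211425781), (16.56671714782715, 72.46058654785156), 79.29705810546875)
bright ((262.9091491699219, 148.39724731445312), (5.782764434814453, 26.172365188598633), 9.86580753326416) [725.9 100.6  43.4] [40. 47.]
20 ((735.316650390625, 101.70740509033203), (15.6738862991333, 73.46319580078125), 79.10588073730469)
45 ((726.6107788085938, 100.5132064819336), (15.323857307434082, 71.8226547241211), 79.10586547851562)
red [328.40909091 228.74242424] [501.56851107 -57.12033741  81.39128786] [490.18342741 -68.01306732  66.31291   ] [512.23512868 -46.66242402  87.34461459]
base ((588.7987060546875, 33.13713836669922), (224.5150909423828, 275.15301513671875), 70.53215789794922) 1932
leaf [584.84775806 158.96102733 148.51328222] [-0.34861496 -0.86581733  0.35892613] [533.87836703 116.55157092  70.03859367] [636.20509061 200.90880994 208.03917962] 1317
```

View pics/crop_top.png

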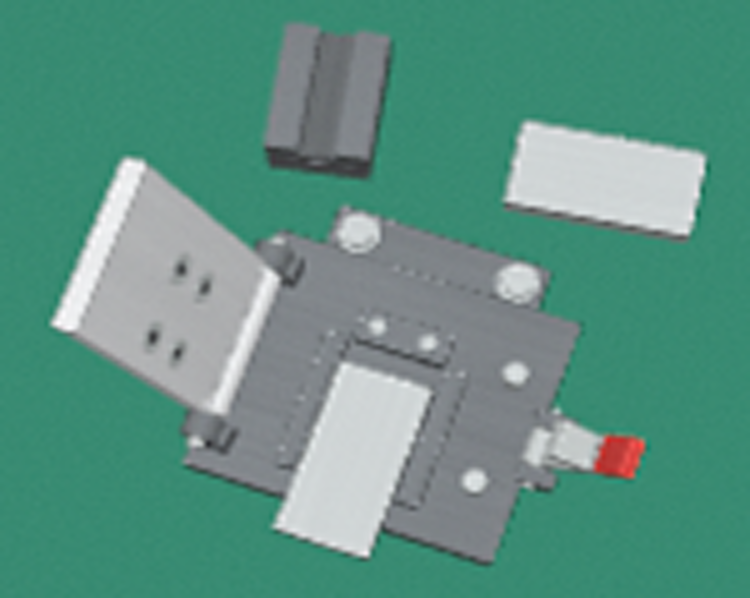

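The crop confirms the choice: bright workpiece in the channel, about 25 mm short of the end stop (crop corners (350,362), (435,385), (368,557), (273,530)); open leaf at left, latch leaning out at right. I'll compute the jig pose from the corners.

```bash
python3 - <<'E'
from h import *
C=cam('top');f=lambda a:np.c_[205+np.array(a)[:,0]/5,130+np.array(a)[:,1]/4.6]
W=plane(C,f([(350,362),(435,385),(368,557),(273,530)]),45)[:,:2]
B=plane(C,f([(580,322),(490,562),(185,465)]),25)[:,:2]  # jig (85,-85),(-60,-85),(-60,85)
J=np.array([(85,-85),(-60,-85),(-60,85.)])
print('W',W,W.mean(0),np.linalg.norm(np.diff(W,axis=0),axis=1),np.linalg.norm(np.diff(B,axis=0),axis=1))
# bolts z~25: rigid fit
Jm,Bm=J.mean(0),B.mean(0);U,S,V=np.linalg.svd((J-Jm).T@(B-Bm));Rm=(U@V).T
t=Bm-Rm@Jm;yaw=np.arctan2(Rm[1,0],Rm[0,0]);print('yaw',yaw,np.degrees(yaw),'origin',t,'res',B-(J@Rm.T+t))
Wj=(W-t)@Rm;print('work in jig',Wj,Wj.mean(0))
d=(W[0]+W[1]-W[2]-W[3]);print('work yaw',np.degrees(np.arctan2(d[1],d[0])))
toj=lambda p:np.r_[(np.array(p[:2])-t)@Rm,p[2]]
print('red',toj([501.6,-57.1,81.4]),'leafmean',toj([584.8,159,148.5]))
st=robot.observe();print(R.from_quat(st['tool_rot']).as_matrix().round(3))
for n,jp in dict(nose=(10,78+158*np.cos(1.937),53+158*np.sin(1.937)),stop=(35,0,33),hinge=(10,78,53),piv=(10,-88,20)).items():
    print(n,np.r_[Rm@np.array(jp[:2])+t,jp[2]].round(1))
E
```

```text
W [[562.97691711  73.33492262]
 [548.43002409  30.23344817]
 [453.89663201  67.44082948]
 [470.22268209 115.01255589]] [508.88156383  71.50543904] [ 45.49009998 101.59208357  50.29521911] [144.67039085 166.64488259]
yaw -0.3639439124782982 -20.852450164485106 origin [536.9262215   62.17543012] res [[-0.16983375  0.40373624]
 [ 0.57086067  1.40826092]
 [-0.40102692 -1.81199715]]
work in jig [[ 20.37201878  19.70162088]
 [ 22.12045621 -25.75486559]
 [-79.46545395 -24.63491001]
 [-81.14251114  25.6323412 ]] [-29.52887252  -1.26395338]
work yaw -22.840687148849586
red [   9.44522833 -124.03772739   81.4       ] leafmean [ 10.27213243 107.52385454 148.5       ]
[[-0.904  0.427 -0.001]
 [ 0.427  0.904 -0.001]
 [ 0.    -0.001 -1.   ]]
nose [553.9  78.6 200.5]
stop [569.6  49.7  33. ]
hinge [574.  131.5  53. ]
piv [514.9 -23.6  20. ]
```

Call:
apply_moves(increments=[{"tz": -20, "az": -1.8, "hand": 0}, {"tz": -20, "az": -1.8, "hand": 0}, {"tx": -25, "ty": -29}, {"tx": -25, "ty": -29}, {"tx": -25, "ty": -29}, {"tx": -25, "ty": -29}, {"tx": -25, "ty": -29}, {"tx": -25, "ty": -29}, {"tx": -25, "ty": -29}, {"tx": -25, "ty": -29}], newtons=15)

```text
invalid input at $.increments[0]: expected keys tx, ty, tz, ax, ay, az, hand
```

Call:
apply_moves(increments=[{"tx": -24, "ty": -29, "hand": 0}, {"tx": -24, "ty": -29}, {"tx": -24, "ty": -28}, {"tx": -24, "ty": -28}, {"tx": -24, "ty": -28}, {"tz": 20}, {"tz": 20}, {"tz": 20}, {"tz": 0}, {"tz": 0}])

```text
invalid input at $.increments[0]: expected keys tx, ty, tz, ax, ay, az, hand
```

```bash
python3 - <<'E'
from h import *
st=robot.observe();p,d=eyes.grab_frame('wrist');cv2.imwrite('pics/w1.png',p);np.savez('w1.npz',d=d,pos=st['tcp_pos'],rot=st['tool_rot'])
print(st['clock'],st['tcp_pos'],R.from_quat(st['tool_rot']).as_matrix().round(3),st['force'],st['opening'])
E
```

```text
0.1 [266.49558892 564.96352523 213.40318946] [[-0.904  0.427 -0.001]
 [ 0.427  0.904 -0.001]
 [ 0.    -0.001 -1.   ]] [ 0.0570424   0.08525545 -0.06568206] 1.000876159357439
```

View pics/w1.png

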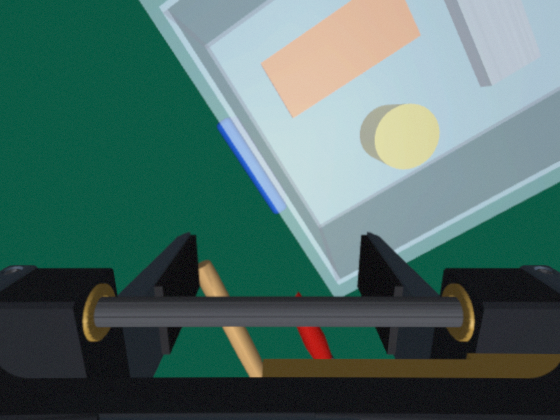

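The wrist view only shows the open fingers, with the plastic box at upper right and the hammer and file ends at the bottom; the moves were refused because every row needs all the keys. I'll resend them complete.

Call:
apply_moves(increments=[{"tx": 0, "ty": 0, "tz": -20, "ax": 0, "ay": 0, "az": -1.8, "hand": 0}, {"tx": 0, "ty": 0, "tz": -20, "ax": 0, "ay": 0, "az": -1.8, "hand": 0}, {"tx": -25, "ty": -29, "tz": 0, "ax": 0, "ay": 0, "az": 0, "hand": 0}, {"tx": -25, "ty": -29, "tz": 0, "ax": 0, "ay": 0, "az": 0, "hand": 0}, {"tx": -25, "ty": -29, "tz": 0, "ax": 0, "ay": 0, "az": 0, "hand": 0}, {"tx": -25, "ty": -29, "tz": 0, "ax": 0, "ay": 0, "az": 0, "hand": 0}, {"tx": -25, "ty": -29, "tz": 0, "ax": 0, "ay": 0, "az": 0, "hand": 0}, {"tx": -25, "ty": -29, "tz": 0, "ax": 0, "ay": 0, "az": 0, "hand": 0}, {"tx": -25, "ty": -29, "tz": 0, "ax": 0, "ay": 0, "az": 0, "hand": 0}, {"tx": -25, "ty": -29, "tz": 0, "ax": 0, "ay": 0, "az": 0, "hand": 0}], newtons=15)

```text
clock: 1.15
tcp_pos: [367.0, 274.3, 253.9]
tool_rot: [0.188, 0.982, -0.0, -0.0]
force: [0.7, 0.7, -0.9]
opening: 0.155
finger_force: 0.0
```

Call:
apply_moves(increments=[{"tx": -24, "ty": -29, "tz": 0, "ax": 0, "ay": 0, "az": 0, "hand": 0}, {"tx": -24, "ty": -29, "tz": 0, "ax": 0, "ay": 0, "az": 0, "hand": 0}, {"tx": -24, "ty": -28, "tz": 0, "ax": 0, "ay": 0, "az": 0, "hand": 0}, {"tx": -24, "ty": -28, "tz": 0, "ax": 0, "ay": 0, "az": 0, "hand": 0}, {"tx": -24, "ty": -28, "tz": 0, "ax": 0, "ay": 0, "az": 0, "hand": 0}, {"tx": 0, "ty": 0, "tz": 20, "ax": 0, "ay": 0, "az": 0, "hand": 0}, {"tx": 0, "ty": 0, "tz": 20, "ax": 0, "ay": 0, "az": 0, "hand": 0}, {"tx": 0, "ty": 0, "tz": 20, "ax": 0, "ay": 0, "az": 0, "hand": 0}, {"tx": 0, "ty": 0, "tz": 0, "ax": 0, "ay": 0, "az": 0, "hand": 0}, {"tx": 0, "ty": 0, "tz": 0, "ax": 0, "ay": 0, "az": 0, "hand": 0}])

```text
clock: 2.15
tcp_pos: [426.0, 99.6, 194.2]
tool_rot: [0.188, 0.982, -0.0, -0.0]
force: [1.4, 0.9, -0.2]
opening: 0.003
finger_force: 0.0
```

```bash
cat >> h.py <<'E'
YAW=np.radians(-21.7);RJ=np.array([[np.cos(YAW),-np.sin(YAW)],[np.sin(YAW),np.cos(YAW)]]);TJ=np.array([537.,62.])
def toj(p): p=np.array(p,float);return np.r_[(p[:2]-TJ)@RJ,p[2]]
def tow(p): p=np.array(p,float);return np.r_[RJ@p[:2]+TJ,p[2]]
E
python3 - <<'E'
from h import *
st=robot.observe();p,d=eyes.grab_frame('wrist');cv2.imwrite('pics/w2.png',p);np.savez('w2.npz',d=d,pos=st['tcp_pos'],rot=st['tool_rot'])
print(st['clock'],st['tcp_pos'],toj(st['tcp_pos']),R.from_quat(st['tool_rot']).as_matrix().round(3),st['force'],st['opening'])
E
```

```text
2.15 [426.00156107  99.602973   194.19483016] [-117.03584233   -6.10316586  194.19483016] [[-0.929  0.369 -0.001]
 [ 0.369  0.929 -0.   ]
 [ 0.001 -0.    -1.   ]] [ 1.36098211  0.87061189 -0.15445361] 0.0032039072465029077
```

View pics/w2.png

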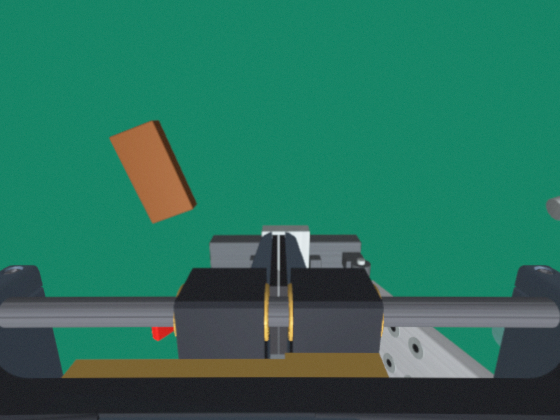

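The wrist view shows the workpiece's near end at (262..310, 227), the base's -x edge at (210..360, 236), the brown block at (153,172) and the red tip at (163,330).

```bash
python3 - <<'E'
from h import *
z=np.load('w2.npz');C=cam('wrist',dict(tool_rot=z['rot'],tcp_pos=z['pos']))
for n,uv,h in(('work top',[(262,227),(310,227)],45),('base top',[(211,236.5),(360,236.5)],25)):
    for q in plane(C,uv,h): print(n,toj(q).round(1))
p=cv2.imread('pics/w2.png');g=p[205:262].astype(int)
for u in(225,245,268,305,330,350): print(u,[tuple(r) for r in p[218:250:2,u]])
E
```

```text
work top [-82.2 -22.5  45. ]
work top [-82.3  27.1  45. ]
base top [-63.7 -80.1  25. ]
base top [-64.   84.8  25. ]
225 [(np.uint8(105), np.uint8(136), np.uint8(28)), (np.uint8(103), np.uint8(135), np.uint8(25)), (np.uint8(103), np.uint8(133), np.uint8(21)), (np.uint8(102), np.uint8(131), np.uint8(17)), (np.uint8(103), np.uint8(133), np.uint8(19)), (np.uint8(102), np.uint8(132), np.uint8(23)), (np.uint8(102), np.uint8(132), np.uint8(23)), (np.uint8(104), np.uint8(136), np.uint8(27)), (np.uint8(94), np.uint8(118), np.uint8(34)), (np.uint8(65), np.uint8(62), np.uint8(57)), (np.uint8(63), np.uint8(60), np.uint8(57)), (np.uint8(63), np.uint8(59), np.uint8(56)), (np.uint8(90), np.uint8(87), np.uint8(81)), (np.uint8(130), np.uint8(123), np.uint8(115)), (np.uint8(130), np.uint8(125), np.uint8(117)), (np.uint8(133), np.uint8(125), np.uint8(118))]
245 [(np.uint8(104), np.uint8(134), np.uint8(26)), (np.uint8(105), np.uint8(135), np.uint8(26)), (np.uint8(105), np.uint8(136), np.uint8(27)), (np.uint8(103), np.uint8(133), np.uint8(24)), (np.uint8(105), np.uint8(136), np.uint8(25)), (np.uint8(103)
[... 2739 characters left out ...]
 np.uint8(21)), (np.uint8(105), np.uint8(135), np.uint8(26)), (np.uint8(103), np.uint8(134), np.uint8(22)), (np.uint8(105), np.uint8(135), np.uint8(25)), (np.uint8(101), np.uint8(132), np.uint8(18)), (np.uint8(103), np.uint8(134), np.uint8(20)), (np.uint8(104), np.uint8(135), np.uint8(26)), (np.uint8(99), np.uint8(130), np.uint8(19)), (np.uint8(85), np.uint8(105), np.uint8(40)), (np.uint8(64), np.uint8(62), np.uint8(56)), (np.uint8(62), np.uint8(59), np.uint8(55)), (np.uint8(65), np.uint8(63), np.uint8(59)), (np.uint8(107), np.uint8(102), np.uint8(96)), (np.uint8(138), np.uint8(131), np.uint8(124)), (np.uint8(133), np.uint8(125), np.uint8(120)), (np.uint8(135), np.uint8(127), np.uint8(121))]
```

Call:
apply_moves(increments=[{"tx": 0, "ty": 0, "tz": 30, "ax": 0, "ay": 0, "az": 0, "hand": 0}, {"tx": 0, "ty": 0, "tz": 40, "ax": 0, "ay": 0, "az": 0, "hand": 0}, {"tx": 0, "ty": 0, "tz": 40, "ax": 0, "ay": 0, "az": 0, "hand": 0}, {"tx": 0, "ty": 0, "tz": 36, "ax": 0, "ay": 0, "az": 0, "hand": 0}, {"tx": 0, "ty": 0, "tz": 20, "ax": 0, "ay": 0, "az": 0, "hand": 0}, {"tx": -4, "ty": 0, "tz": 0, "ax": 0, "ay": 0, "az": 0, "hand": 0}, {"tx": -6, "ty": 0, "tz": 0, "ax": 0, "ay": 0, "az": 0, "hand": 0}, {"tx": -6, "ty": 0, "tz": 0, "ax": 0, "ay": 0, "az": 0, "hand": 0}, {"tx": -4, "ty": 0, "tz": 0, "ax": 0, "ay": 0, "az": 0, "hand": 0}, {"tx": -4, "ty": 0, "tz": 0, "ax": 0, "ay": 0, "az": 0, "hand": 0}])

```text
clock: 3.2
tcp_pos: [448.1, 90.6, 28.8]
tool_rot: [0.188, 0.982, 0.0, -0.0]
force: [-6.9, 3.4, 5.6]
opening: 0.005
finger_force: 3.7
```

Call:
apply_moves(increments=[{"tx": -1, "ty": 0, "tz": 0, "ax": 0, "ay": 0, "az": 0, "hand": 0}, {"tx": -1, "ty": 0, "tz": 0, "ax": 0, "ay": 0, "az": 0, "hand": 0}, {"tx": -1, "ty": 0, "tz": 0, "ax": 0, "ay": 0, "az": 0, "hand": 0}, {"tx": -1, "ty": 0, "tz": 0, "ax": 0, "ay": 0, "az": 0, "hand": 0}, {"tx": -1, "ty": 0, "tz": 0, "ax": 0, "ay": 0, "az": 0, "hand": 0}, {"tx": -1, "ty": 0, "tz": 0, "ax": 0, "ay": 0, "az": 0, "hand": 0}, {"tx": -1, "ty": 0, "tz": 0, "ax": 0, "ay": 0, "az": 0, "hand": 0}, {"tx": -1, "ty": 0, "tz": 0, "ax": 0, "ay": 0, "az": 0, "hand": 0}, {"tx": 0, "ty": 0, "tz": 0, "ax": 0, "ay": 0, "az": 0, "hand": 0}, {"tx": 0, "ty": 0, "tz": 0, "ax": 0, "ay": 0, "az": 0, "hand": 0}])

```text
clock: 4.2
tcp_pos: [455.2, 87.7, 28.7]
tool_rot: [0.188, 0.982, -0.0, -0.0]
force: [-5.5, 1.9, 4.3]
opening: 0.005
finger_force: 3.1
```

Call:
apply_moves(increments=[{"tx": -1, "ty": 0, "tz": 0, "ax": 0, "ay": 0, "az": 0, "hand": 0}, {"tx": -1, "ty": 0, "tz": 0, "ax": 0, "ay": 0, "az": 0, "hand": 0}, {"tx": -1, "ty": 0, "tz": 0, "ax": 0, "ay": 0, "az": 0, "hand": 0}, {"tx": -0.5, "ty": 0, "tz": 0, "ax": 0, "ay": 0, "az": 0, "hand": 0}, {"tx": -0.5, "ty": 0, "tz": 0, "ax": 0, "ay": 0, "az": 0, "hand": 0}, {"tx": -0.5, "ty": 0, "tz": 0, "ax": 0, "ay": 0, "az": 0, "hand": 0}, {"tx": -0.5, "ty": 0, "tz": 0, "ax": 0, "ay": 0, "az": 0, "hand": 0}, {"tx": 0, "ty": 0, "tz": 0, "ax": 0, "ay": 0, "az": 0, "hand": 0}, {"tx": 0, "ty": 0, "tz": 0, "ax": 0, "ay": 0, "az": 0, "hand": 0}, {"tx": 0, "ty": 0, "tz": 0, "ax": 0, "ay": 0, "az": 0, "hand": 0}])

```text
clock: 5.2
tcp_pos: [459.0, 86.1, 28.6]
tool_rot: [0.188, 0.982, -0.0, -0.001]
force: [-10.0, 6.4, 6.8]
opening: 0.003
finger_force: 5.4
```

Call:
apply_moves(increments=[{"tx": -0.5, "ty": 0, "tz": 0, "ax": 0, "ay": 0, "az": 0, "hand": 0}, {"tx": -0.5, "ty": 0, "tz": 0, "ax": 0, "ay": 0, "az": 0, "hand": 0}, {"tx": -0.5, "ty": 0, "tz": 0, "ax": 0, "ay": 0, "az": 0, "hand": 0}, {"tx": -0.5, "ty": 0, "tz": 0, "ax": 0, "ay": 0, "az": 0, "hand": 0}, {"tx": -0.5, "ty": 0, "tz": 0, "ax": 0, "ay": 0, "az": 0, "hand": 0}, {"tx": -0.5, "ty": 0, "tz": 0, "ax": 0, "ay": 0, "az": 0, "hand": 0}, {"tx": 0, "ty": 0, "tz": 0, "ax": 0, "ay": 0, "az": 0, "hand": 0}, {"tx": 0, "ty": 0, "tz": 0, "ax": 0, "ay": 0, "az": 0, "hand": 0}, {"tx": 0, "ty": 0, "tz": 0, "ax": 0, "ay": 0, "az": 0, "hand": 0}, {"tx": 0, "ty": 0, "tz": 0, "ax": 0, "ay": 0, "az": 0, "hand": 0}])

```text
clock: 6.2
tcp_pos: [459.1, 85.7, 28.5]
tool_rot: [0.188, 0.982, -0.0, -0.003]
force: [-21.2, 18.1, 18.6]
opening: 0.005
finger_force: 13.1
```

Call:
apply_moves(increments=[{"tx": 8, "ty": 0, "tz": 0, "ax": 0, "ay": 0, "az": 0, "hand": 0}, {"tx": 12, "ty": 0, "tz": 0, "ax": 0, "ay": 0, "az": 0, "hand": 0}, {"tx": 0, "ty": 0, "tz": -30, "ax": 0, "ay": 0, "az": 0, "hand": 0}, {"tx": 0, "ty": 0, "tz": -45, "ax": 0, "ay": 0, "az": 0, "hand": 0}, {"tx": 0, "ty": 0, "tz": -45, "ax": 0, "ay": 0, "az": 0, "hand": 0}, {"tx": 0, "ty": 0, "tz": -45, "ax": 0, "ay": 0, "az": 0, "hand": 0}, {"tx": 0, "ty": 0, "tz": -45, "ax": 0, "ay": 0, "az": 0, "hand": 0}, {"tx": 0, "ty": 0, "tz": -30, "ax": 0, "ay": 0, "az": 0, "hand": 0}, {"tx": 0, "ty": 0, "tz": 0, "ax": 0, "ay": 0, "az": 0, "hand": 0}, {"tx": 0, "ty": 0, "tz": 0, "ax": 0, "ay": 0, "az": 0, "hand": 0}])

```text
clock: 7.2
tcp_pos: [444.5, 92.2, 268.3]
tool_rot: [0.188, 0.982, 0.0, 0.001]
force: [-0.1, 0.1, -0.2]
opening: 0.002
finger_force: 0.0
```

Call:
apply_moves(increments=[{"tx": -10, "ty": 15, "tz": 0, "ax": 0, "ay": 0, "az": 0, "hand": 0}, {"tx": -18, "ty": 30, "tz": 0, "ax": 0, "ay": 0, "az": 0, "hand": 0}, {"tx": -18, "ty": 30, "tz": 0, "ax": 0, "ay": 0, "az": 0, "hand": 0}, {"tx": -18, "ty": 30, "tz": 0, "ax": 0, "ay": 0, "az": 0, "hand": 0}, {"tx": -18, "ty": 30, "tz": 0, "ax": 0, "ay": 0, "az": 0, "hand": 0}, {"tx": -18, "ty": 30, "tz": 0, "ax": 0, "ay": 0, "az": 0, "hand": 0}, {"tx": -8, "ty": 15, "tz": 0, "ax": 0, "ay": 0, "az": 0, "hand": 0}, {"tx": 0, "ty": 0, "tz": 0, "ax": 0, "ay": 0, "az": 0, "hand": 0}, {"tx": 0, "ty": 0, "tz": 0, "ax": 0, "ay": 0, "az": 0, "hand": 0}, {"tx": 0, "ty": 0, "tz": 0, "ax": 0, "ay": 0, "az": 0, "hand": 0}])

```text
clock: 8.2
tcp_pos: [610.5, 219.0, 267.2]
tool_rot: [0.188, 0.982, -0.0, -0.001]
force: [0.6, 0.1, 0.8]
opening: 0.005
finger_force: 0.0
```

```bash
sed -i 's/TJ=np.array(\[537.,62.\])/TJ=np.array([537.,62.])+RJ@[1.5,1.5]/' h.py
python3 - <<'E'
from h import *
st=robot.observe();print(st['clock'],toj(st['tcp_pos']).round(1),st['force'].round(1))
p,d=eyes.grab_frame('top');np.save('top1.npy',d);cv2.imwrite('pics/top1.png',p)
s,ds=eyes.grab_frame('scene');cv2.imwrite('pics/scene1.png',s)
a=cv2.resize(p[140:260,205:345],None,fx=4,fy=4,interpolation=cv2.INTER_CUBIC)[:480,:400]
b=cv2.resize(s[100:260,210:343],None,fx=3,fy=3,interpolation=cv2.INTER_CUBIC)
cv2.imwrite('pics/c1.png',np.hstack([a,b]))
E
```

```text
8.2 [  8.7 171.6 267.2] [0.6 0.1 0.8]
```

View pics/c1.png

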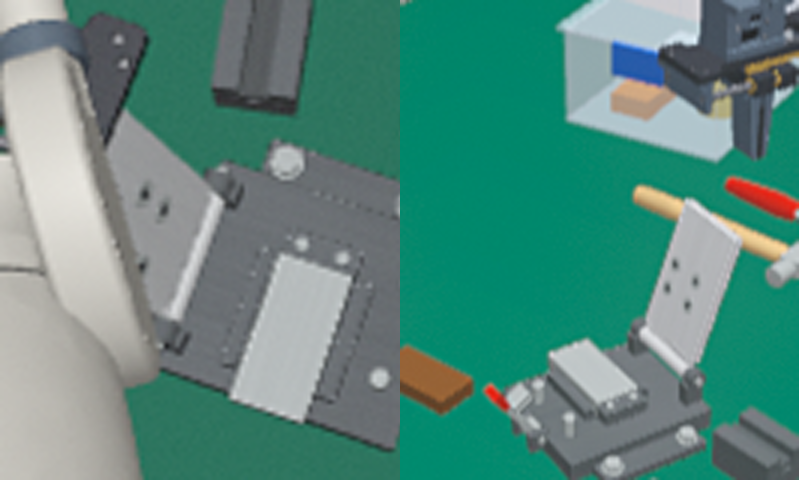

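Both crops show the workpiece against the end stop (left crop, far edge at about (318,258) by the stop's bolts). The leaf is still open, and the latch leans out with its red tip at (497,398) in the right crop. Next, swing the leaf over.

Call:
apply_moves(increments=[{"tx": 0, "ty": 0, "tz": 30, "ax": 0, "ay": 0, "az": 0, "hand": 0}, {"tx": 0, "ty": 0, "tz": 35, "ax": 0, "ay": 0, "az": 0, "hand": 0}, {"tx": 0, "ty": 0, "tz": 24, "ax": 0, "ay": 0, "az": 0, "hand": 0}, {"tx": 0, "ty": -10, "tz": 0, "ax": 0, "ay": 0, "az": 0, "hand": 0}, {"tx": 0, "ty": -10, "tz": 0, "ax": 0, "ay": 0, "az": 0, "hand": 0}, {"tx": 0, "ty": -9, "tz": 0, "ax": 0, "ay": 0, "az": 0, "hand": 0}, {"tx": 0, "ty": -9, "tz": 0, "ax": 0, "ay": 0, "az": 0, "hand": 0}, {"tx": 0, "ty": -9, "tz": 0, "ax": 0, "ay": 0, "az": 0, "hand": 0}, {"tx": 0, "ty": -9, "tz": 0, "ax": 0, "ay": 0, "az": 0, "hand": 0}, {"tx": 0, "ty": -9, "tz": 0, "ax": 0, "ay": 0, "az": 0, "hand": 0}])

```text
clock: 9.3
tcp_pos: [587.2, 158.5, 179.2]
tool_rot: [0.188, 0.982, 0.0, 0.0]
force: [0.6, 2.0, 1.2]
opening: 0.005
finger_force: 1.3
```

```bash
python3 - <<'E'
from h import *
st=robot.observe();print(st['clock'],toj(st['tcp_pos']).round(1),(RJ.T@st['force'][:2]).round(1),st['force'].round(1))
E
```

```text
9.3 [  9.5 106.7 179.2] [-0.2  2.1] [0.6 2.  1.2]
```

Contact is about 2 N in +y, as expected for the stiff hinge. I'll carry on along the arc.

Call:
apply_moves(increments=[{"tx": 0, "ty": -9, "tz": -3, "ax": 0, "ay": 0, "az": 0, "hand": 0}, {"tx": 0, "ty": -9, "tz": -2, "ax": 0, "ay": 0, "az": 0, "hand": 0}, {"tx": 0, "ty": -6.5, "tz": 0.8, "ax": 0, "ay": 0, "az": 0, "hand": 0}, {"tx": 0, "ty": -6.5, "tz": 0.8, "ax": 0, "ay": 0, "az": 0, "hand": 0}, {"tx": 0, "ty": -6.5, "tz": 0.8, "ax": 0, "ay": 0, "az": 0, "hand": 0}, {"tx": 0, "ty": -6.5, "tz": 0.8, "ax": 0, "ay": 0, "az": 0, "hand": 0}, {"tx": 0, "ty": -6.2, "tz": 2.1, "ax": 0, "ay": 0, "az": 0, "hand": 0}, {"tx": 0, "ty": -6.2, "tz": 2.1, "ax": 0, "ay": 0, "az": 0, "hand": 0}, {"tx": 0, "ty": -6.2, "tz": 2.1, "ax": 0, "ay": 0, "az": 0, "hand": 0}, {"tx": 0, "ty": -6.2, "tz": 2.1, "ax": 0, "ay": 0, "az": 0, "hand": 0}])

```text
clock: 10.3
tcp_pos: [561.8, 94.8, 172.0]
tool_rot: [0.188, 0.982, -0.0, -0.0]
force: [1.0, 0.9, -0.1]
opening: 0.004
finger_force: 0.6
```

Call:
apply_moves(increments=[{"tx": 0, "ty": -5.6, "tz": 3.3, "ax": 0, "ay": 0, "az": 0, "hand": 0}, {"tx": 0, "ty": -5.6, "tz": 3.3, "ax": 0, "ay": 0, "az": 0, "hand": 0}, {"tx": 0, "ty": -5.6, "tz": 3.3, "ax": 0, "ay": 0, "az": 0, "hand": 0}, {"tx": 0, "ty": -5.6, "tz": 3.3, "ax": 0, "ay": 0, "az": 0, "hand": 0}, {"tx": 0, "ty": -4.9, "tz": 4.3, "ax": 0, "ay": 0, "az": 0, "hand": 0}, {"tx": 0, "ty": -4.9, "tz": 4.3, "ax": 0, "ay": 0, "az": 0, "hand": 0}, {"tx": 0, "ty": -4.9, "tz": 4.3, "ax": 0, "ay": 0, "az": 0, "hand": 0}, {"tx": 0, "ty": -4.9, "tz": 4.3, "ax": 0, "ay": 0, "az": 0, "hand": 0}, {"tx": 0, "ty": -4.2, "tz": 4.8, "ax": 0, "ay": 0, "az": 0, "hand": 0}, {"tx": 0, "ty": -4.2, "tz": 4.8, "ax": 0, "ay": 0, "az": 0, "hand": 0}])

```text
clock: 11.3
tcp_pos: [543.3, 48.1, 131.9]
tool_rot: [0.188, 0.982, -0.0, -0.0]
force: [0.7, -1.2, 0.5]
opening: 0.006
finger_force: 0.2
```

```bash
python3 - <<'E'
from h import *
st=robot.observe();print(st['clock'],toj(st['tcp_pos']).round(1),(RJ.T@st['force'][:2]).round(1),st['force'].round(1))
E
```

```text
11.3 [  9.5 -12.1 131.9] [ 1.1 -0.9] [ 0.7 -1.2  0.5]
```

Call:
apply_moves(increments=[{"tx": 0, "ty": -3.6, "tz": 5.4, "ax": 0, "ay": 0, "az": 0, "hand": 0}, {"tx": 0, "ty": -3.6, "tz": 5.4, "ax": 0, "ay": 0, "az": 0, "hand": 0}, {"tx": 0, "ty": -2.8, "tz": 5.9, "ax": 0, "ay": 0, "az": 0, "hand": 0}, {"tx": 0, "ty": -2.8, "tz": 5.9, "ax": 0, "ay": 0, "az": 0, "hand": 0}, {"tx": 0, "ty": -2.8, "tz": 5.9, "ax": 0, "ay": 0, "az": 0, "hand": 0}, {"tx": 0, "ty": -2.8, "tz": 5.9, "ax": 0, "ay": 0, "az": 0, "hand": 0}, {"tx": 0, "ty": -1.6, "tz": 6.3, "ax": 0, "ay": 0, "az": 0, "hand": 0}, {"tx": 0, "ty": -1.6, "tz": 6.3, "ax": 0, "ay": 0, "az": 0, "hand": 0}, {"tx": 0, "ty": -1.6, "tz": 6.3, "ax": 0, "ay": 0, "az": 0, "hand": 0}, {"tx": 0, "ty": -1.6, "tz": 6.3, "ax": 0, "ay": 0, "az": 0, "hand": 0}])

```text
clock: 12.3
tcp_pos: [534.3, 25.3, 72.2]
tool_rot: [0.188, 0.982, -0.0, -0.0]
force: [0.1, 0.5, 0.1]
opening: 0.006
finger_force: 0.0
```

Call:
apply_moves(increments=[{"tx": 0, "ty": 0, "tz": 3, "ax": 0, "ay": 0, "az": 0, "hand": 0}, {"tx": 0, "ty": 0, "tz": 3, "ax": 0, "ay": 0, "az": 0, "hand": 0}, {"tx": 0, "ty": 0, "tz": 2, "ax": 0, "ay": 0, "az": 0, "hand": 0}, {"tx": 0, "ty": 0, "tz": 2, "ax": 0, "ay": 0, "az": 0, "hand": 0}, {"tx": 0, "ty": 0, "tz": 1, "ax": 0, "ay": 0, "az": 0, "hand": 0}, {"tx": 0, "ty": 0, "tz": 1, "ax": 0, "ay": 0, "az": 0, "hand": 0}, {"tx": 0, "ty": 0, "tz": 1, "ax": 0, "ay": 0, "az": 0, "hand": 0}, {"tx": 0, "ty": 0, "tz": 0, "ax": 0, "ay": 0, "az": 0, "hand": 0}, {"tx": 0, "ty": 0, "tz": 0, "ax": 0, "ay": 0, "az": 0, "hand": 0}, {"tx": 0, "ty": 0, "tz": 0, "ax": 0, "ay": 0, "az": 0, "hand": 0}])

```text
clock: 13.3
tcp_pos: [534.4, 25.4, 59.8]
tool_rot: [0.188, 0.982, 0.0, 0.0]
force: [-0.4, -1.3, -0.4]
opening: 0.004
finger_force: 0.0
```

```bash
python3 - <<'E'
from h import *
st=robot.observe();print(st['clock'],toj(st['tcp_pos']).round(1),(RJ.T@st['force'][:2]).round(1),st['force'].round(1))
E
```

```text
13.3 [  9.6 -36.5  59.8] [ 0.1 -1.3] [-0.4 -1.3 -0.4]
```

No contact force at z 59.8, so the leaf is ahead of the finger and probably shut. A light press will confirm it.

Call:
apply_moves(increments=[{"tx": 0, "ty": 0, "tz": 0.5, "ax": 0, "ay": 0, "az": 0, "hand": 0}, {"tx": 0, "ty": 0, "tz": 0.5, "ax": 0, "ay": 0, "az": 0, "hand": 0}, {"tx": 0, "ty": 0, "tz": 0.5, "ax": 0, "ay": 0, "az": 0, "hand": 0}, {"tx": 0, "ty": 0, "tz": 0.5, "ax": 0, "ay": 0, "az": 0, "hand": 0}, {"tx": 0, "ty": 0, "tz": 0.5, "ax": 0, "ay": 0, "az": 0, "hand": 0}, {"tx": 0, "ty": 0, "tz": 0, "ax": 0, "ay": 0, "az": 0, "hand": 0}, {"tx": 0, "ty": 0, "tz": 0, "ax": 0, "ay": 0, "az": 0, "hand": 0}, {"tx": 0, "ty": 0, "tz": 0, "ax": 0, "ay": 0, "az": 0, "hand": 0}, {"tx": 0, "ty": 0, "tz": 0, "ax": 0, "ay": 0, "az": 0, "hand": 0}, {"tx": 0, "ty": 0, "tz": 0, "ax": 0, "ay": 0, "az": 0, "hand": 0}])

```text
clock: 14.3
tcp_pos: [534.5, 25.3, 58.9]
tool_rot: [0.188, 0.982, 0.0, 0.001]
force: [-10.5, 0.0, 37.7]
opening: 0.003
finger_force: 19.0
```

The leaf is solidly shut at z 59. I'll lift off and go outside the latch.

Call:
apply_moves(increments=[{"tx": 0, "ty": 0, "tz": -10, "ax": 0, "ay": 0, "az": 0, "hand": 0}, {"tx": 0, "ty": 0, "tz": -30, "ax": 0, "ay": 0, "az": 0, "hand": 0}, {"tx": 0, "ty": 0, "tz": -40, "ax": 0, "ay": 0, "az": 0, "hand": 0}, {"tx": 0, "ty": 0, "tz": -20, "ax": 0, "ay": 0, "az": 0, "hand": 0}, {"tx": 0, "ty": -25, "tz": 0, "ax": 0, "ay": 0, "az": 0, "hand": 0}, {"tx": 0, "ty": -40, "tz": 0, "ax": 0, "ay": 0, "az": 0, "hand": 0}, {"tx": 0, "ty": -40, "tz": 0, "ax": 0, "ay": 0, "az": 0, "hand": 0}, {"tx": 0, "ty": -25, "tz": 0, "ax": 0, "ay": 0, "az": 0, "hand": 0}, {"tx": 0, "ty": 0, "tz": 0, "ax": 0, "ay": 0, "az": 0, "hand": 0}, {"tx": 0, "ty": 0, "tz": 0, "ax": 0, "ay": 0, "az": 0, "hand": 0}])

```text
clock: 15.3
tcp_pos: [486.3, -95.7, 157.3]
tool_rot: [0.189, 0.982, 0.0, 0.0]
force: [0.7, 0.7, 0.6]
opening: 0.007
finger_force: 0.0
```

```bash
python3 - <<'E'
from h import *
st=robot.observe();print(st['clock'],toj(st['tcp_pos']).round(1),st['force'].round(1))
s,d=eyes.grab_frame('scene');cv2.imwrite('pics/scene2.png',s)
P=cloud(cam('scene'),d)
cv2.imwrite('pics/c2.png',cv2.resize(s[180:280,200:340],None,fx=5,fy=5,interpolation=cv2.INTER_CUBIC))
hsv=cv2.cvtColor(s,cv2.COLOR_BGR2HSV);red=((hsv[...,0]<8)|(hsv[...,0]>172))&(hsv[...,1]>150);red[:210]=0;red[260:]=0;red[:,:225]=0;red[:,300:]=0
Q=P[red];Q=Q[~np.isnan(Q[:,0])];print('red',np.array([toj(q) for q in Q]).round(0)[::4])
J=np.array([toj(q) for q in P.reshape(-1,3)]);m=(J[:,0]>-30)&(J[:,0]<50)&(J[:,1]>-75)&(J[:,1]<60)&(J[:,2]>40)&(J[:,2]<90)
A=J[m];print('leaf z vs y',np.polyfit(A[:,1],A[:,2],1),len(A),np.percentile(A[:,2],[5,50,95]))
E
```

```text
15.3 [   9.7 -166.8  157.3] [0.7 0.7 0.6]
red [[   2. -131.   84.]
 [  11. -133.   88.]
 [  13. -130.   84.]
 [  16. -132.   83.]
 [  17. -133.   80.]
 [  19. -131.   77.]
 [  21. -129.   74.]]
leaf z vs y [-2.82745788e-03  5.66897045e+01] 673 [52.88640187 56.77682945 60.21193546]
```

View pics/c2.png

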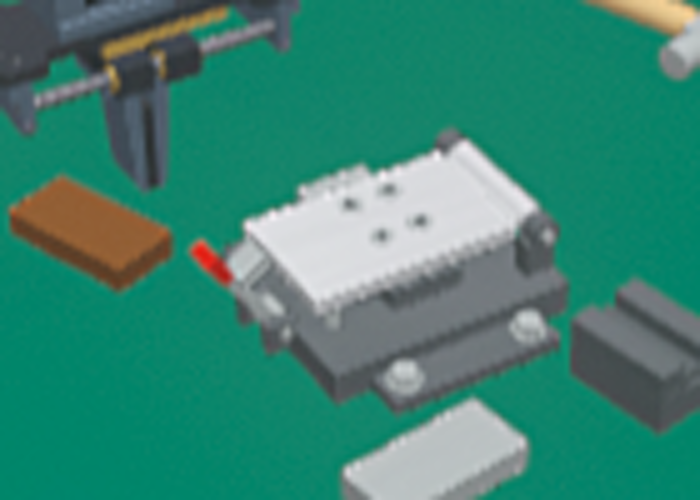

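The leaf lies flat shut (slope −0.003) and the red tip is at crop (210,260), jig y ≈ −133. I'll descend outside it and push towards +y.

Call:
apply_moves(increments=[{"tx": 0, "ty": 0, "tz": 30, "ax": 0, "ay": 0, "az": 0, "hand": 0}, {"tx": 0, "ty": 0, "tz": 35, "ax": 0, "ay": 0, "az": 0, "hand": 0}, {"tx": 0, "ty": 0, "tz": 25, "ax": 0, "ay": 0, "az": 0, "hand": 0}, {"tx": 0, "ty": 6, "tz": 0, "ax": 0, "ay": 0, "az": 0, "hand": 0}, {"tx": 0, "ty": 6, "tz": 0, "ax": 0, "ay": 0, "az": 0, "hand": 0}, {"tx": 0, "ty": 6, "tz": 0, "ax": 0, "ay": 0, "az": 0, "hand": 0}, {"tx": 0, "ty": 6, "tz": 0, "ax": 0, "ay": 0, "az": 0, "hand": 0}, {"tx": 0, "ty": 6, "tz": 0, "ax": 0, "ay": 0, "az": 0, "hand": 0}, {"tx": 0, "ty": 6, "tz": 0, "ax": 0, "ay": 0, "az": 0, "hand": 0}, {"tx": 0, "ty": 6, "tz": 0, "ax": 0, "ay": 0, "az": 0, "hand": 0}])

```text
clock: 16.35
tcp_pos: [502.2, -55.9, 67.5]
tool_rot: [0.188, 0.982, -0.0, 0.0]
force: [0.1, -0.7, 2.0]
opening: 0.007
finger_force: 0.8
```

Call:
apply_moves(increments=[{"tx": 0, "ty": 4, "tz": 0, "ax": 0, "ay": 0, "az": 0, "hand": 0}, {"tx": 0, "ty": 4, "tz": 0, "ax": 0, "ay": 0, "az": 0, "hand": 0}, {"tx": 0, "ty": 4, "tz": 0, "ax": 0, "ay": 0, "az": 0, "hand": 0}, {"tx": 0, "ty": 1, "tz": 0, "ax": 0, "ay": 0, "az": 0, "hand": 0}, {"tx": 0, "ty": 1, "tz": 0, "ax": 0, "ay": 0, "az": 0, "hand": 0}, {"tx": 0, "ty": 1, "tz": 0, "ax": 0, "ay": 0, "az": 0, "hand": 0}, {"tx": 0, "ty": 1, "tz": 0, "ax": 0, "ay": 0, "az": 0, "hand": 0}, {"tx": 0, "ty": 0, "tz": 0, "ax": 0, "ay": 0, "az": 0, "hand": 0}, {"tx": 0, "ty": 0, "tz": 0, "ax": 0, "ay": 0, "az": 0, "hand": 0}, {"tx": 0, "ty": 0, "tz": 0, "ax": 0, "ay": 0, "az": 0, "hand": 0}])

```text
clock: 17.35
tcp_pos: [507.7, -41.6, 67.2]
tool_rot: [0.188, 0.982, 0.0, -0.0]
force: [-0.0, 0.3, -0.0]
opening: 0.004
finger_force: 0.0
```

```bash
python3 - <<'E'
from h import *
st=robot.observe();print(st['clock'],toj(st['tcp_pos']).round(1),(RJ.T@st['force'][:2]).round(1),st['force'].round(1))
E
```

```text
17.35 [   9.6 -108.5   67.2] [-0.2  0.3] [-0.   0.3 -0. ]
```

Call:
apply_moves(increments=[{"tx": 0, "ty": 1, "tz": 0, "ax": 0, "ay": 0, "az": 0, "hand": 0}, {"tx": 0, "ty": 1, "tz": 0, "ax": 0, "ay": 0, "az": 0, "hand": 0}, {"tx": 0, "ty": 1, "tz": 0, "ax": 0, "ay": 0, "az": 0, "hand": 0}, {"tx": 0, "ty": 1, "tz": 0, "ax": 0, "ay": 0, "az": 0, "hand": 0}, {"tx": 0, "ty": 1, "tz": 0, "ax": 0, "ay": 0, "az": 0, "hand": 0}, {"tx": 0, "ty": 0, "tz": 0, "ax": 0, "ay": 0, "az": 0, "hand": 0}, {"tx": 0, "ty": 0, "tz": 0, "ax": 0, "ay": 0, "az": 0, "hand": 0}, {"tx": 0, "ty": 0, "tz": 0, "ax": 0, "ay": 0, "az": 0, "hand": 0}, {"tx": 0, "ty": 0, "tz": 0, "ax": 0, "ay": 0, "az": 0, "hand": 0}, {"tx": 0, "ty": 0, "tz": 0, "ax": 0, "ay": 0, "az": 0, "hand": 0}])

```text
clock: 18.35
tcp_pos: [509.6, -36.9, 67.2]
tool_rot: [0.188, 0.982, 0.0, -0.0]
force: [-0.8, 0.7, 0.2]
opening: 0.003
finger_force: 0.0
```

```bash
python3 - <<'E'
from h import *
st=robot.observe();print(st['clock'],toj(st['tcp_pos']).round(1),(RJ.T@st['force'][:2]).round(1),st['force'].round(1))
s,d=eyes.grab_frame('scene');P=cloud(cam('scene'),d)
hsv=cv2.cvtColor(s,cv2.COLOR_BGR2HSV);red=((hsv[...,0]<8)|(hsv[...,0]>172))&(hsv[...,1]>150);red[:210]=0;red[260:]=0;red[:,:225]=0;red[:,300:]=0
Q=P[red];Q=Q[~np.isnan(Q[:,0])];print('red',np.array([toj(q) for q in Q]).round(0)[::4])
E
```

```text
18.35 [   9.6 -103.5   67.2] [-1.   0.4] [-0.8  0.7  0.2]
red [[ 25. -92. 103.]
 [ 19. -86.  81.]]
```

Call:
apply_moves(increments=[{"tx": 0, "ty": 1, "tz": 0, "ax": 0, "ay": 0, "az": 0, "hand": 0}, {"tx": 0, "ty": 1, "tz": 0, "ax": 0, "ay": 0, "az": 0, "hand": 0}, {"tx": 0, "ty": 1, "tz": 0, "ax": 0, "ay": 0, "az": 0, "hand": 0}, {"tx": 0, "ty": 1, "tz": 0, "ax": 0, "ay": 0, "az": 0, "hand": 0}, {"tx": 0, "ty": 0, "tz": 0, "ax": 0, "ay": 0, "az": 0, "hand": 0}, {"tx": 0, "ty": 0, "tz": 0, "ax": 0, "ay": 0, "az": 0, "hand": 0}, {"tx": 0, "ty": 0, "tz": 0, "ax": 0, "ay": 0, "az": 0, "hand": 0}, {"tx": 0, "ty": 0, "tz": 0, "ax": 0, "ay": 0, "az": 0, "hand": 0}, {"tx": 0, "ty": 0, "tz": 0, "ax": 0, "ay": 0, "az": 0, "hand": 0}, {"tx": 0, "ty": 0, "tz": 0, "ax": 0, "ay": 0, "az": 0, "hand": 0}])

```text
clock: 19.4
tcp_pos: [510.0, -35.6, 67.2]
tool_rot: [0.187, 0.982, -0.002, -0.001]
force: [-10.3, -31.3, 4.3]
opening: 0.004
finger_force: 16.7
```

The latch is at its upright stop (about 32 N). I'll back off and check.

Call:
apply_moves(increments=[{"tx": 0, "ty": -4, "tz": 0, "ax": 0, "ay": 0, "az": 0, "hand": 0}, {"tx": 0, "ty": -15, "tz": 0, "ax": 0, "ay": 0, "az": 0, "hand": 0}, {"tx": 0, "ty": -30, "tz": 0, "ax": 0, "ay": 0, "az": 0, "hand": 0}, {"tx": 0, "ty": -40, "tz": 0, "ax": 0, "ay": 0, "az": 0, "hand": 0}, {"tx": 0, "ty": -20, "tz": -30, "ax": 0, "ay": 0, "az": 0, "hand": 0}, {"tx": 0, "ty": 0, "tz": -45, "ax": 0, "ay": 0, "az": 0, "hand": 0}, {"tx": 0, "ty": 0, "tz": -45, "ax": 0, "ay": 0, "az": 0, "hand": 0}, {"tx": 0, "ty": 0, "tz": -30, "ax": 0, "ay": 0, "az": 0, "hand": 0}, {"tx": 0, "ty": 0, "tz": 0, "ax": 0, "ay": 0, "az": 0, "hand": 0}, {"tx": 0, "ty": 0, "tz": 0, "ax": 0, "ay": 0, "az": 0, "hand": 0}])

```text
clock: 20.4
tcp_pos: [470.7, -134.9, 217.5]
tool_rot: [0.188, 0.982, -0.0, 0.001]
force: [0.5, 0.3, 0.4]
opening: 0.004
finger_force: 0.0
```

```bash
python3 - <<'E'
from h import *
st=robot.observe();print(st['clock'],toj(st['tcp_pos']).round(1),st['force'].round(1))
ims=[]
for n,(a,b,c,e) in(('scene',(180,280,210,340)),('top',(150,250,220,350))):
    s,d=eyes.grab_frame(n);C=cam(n);P=cloud(C,d)
    ims.append(cv2.resize(s[a:b,c:e],(400,308),interpolation=cv2.INTER_CUBIC))
    hsv=cv2.cvtColor(s,cv2.COLOR_BGR2HSV);red=((hsv[...,0]<8)|(hsv[...,0]>172))&(hsv[...,1]>150);m=np.zeros_like(red);m[a:b,c:e]=1;red&=m
    print(n,'red',red.sum(),[toj(q).round(0) for q in P[red][::6]])
    J=np.array([toj(q) for q in P.reshape(-1,3)]);m=(J[:,0]>-30)&(J[:,0]<50)&(J[:,1]>-70)&(J[:,1]<60)&(J[:,2]>40)&(J[:,2]<70)
    A=J[m];print('leaf',np.polyfit(A[:,1],A[:,2],1),len(A))
cv2.imwrite('pics/c3.png',np.hstack(ims))
E
```

```text
20.4 [   9.7 -208.9  217.5] [0.5 0.3 0.4]
scene red 31 [array([-114.,  -31.,    1.]), array([  5., -85.,  95.]), array([ 19., -92.,  99.]), array([ 12., -93.,  87.]), array([ 19., -89.,  86.]), array([ 18., -89.,  78.])]
leaf [-6.99879246e-03  5.72463624e+01] 625
top red 30 [array([ 17., -84.,  96.]), array([ 17., -92.,  97.]), array([ 11., -89.,  98.]), array([  5., -86.,  97.]), array([  4., -91.,  95.])]
leaf [-1.10917372e-03  5.83686611e+01] 1587
```

View pics/c3.png

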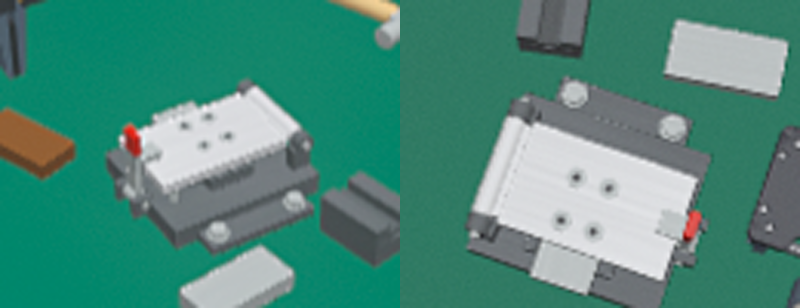

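The latch is upright at jig y −88, z 97 (red tip at (132,138) left, (692,225) right), hooked over the flat leaf. The workpiece end protrudes about 5 mm past the base edge at (562,275), and the robot is clear.

```bash
python3 -c "
from workcell import robot
print(robot.job_done())"
```

```text
the job is handed in; nothing more can be done
None
```

The job is handed in at about 20 s of the 58 s allowed: workpiece against the end stop, leaf shut and latch upright over it by the last camera check; the judge's verdict was not returned.

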